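Crank back the lid lock of a centrifuge

ROBOT

A 6-joint arm with a two-finger parallel gripper is mounted at the origin on the work surface. World frame = base frame: x ahead of the robot, y to its left, z up, the work surface at z = 0. Lengths are in m, angles in rad, forces in N, time in s.
With the tool pointing down it reaches from about 0.275 to 0.775 m from the base axis. Payload 14.6 kg.
Tool frame: the origin (TCP) lies midway between the tips of the shut fingers; the grasp point (between the pads) lies 19 mm behind it (r.hold_point_z is the distance from the TCP to the grasp point, in m); z points along the fingers, y is the line along which they close (so a half turn about z gives the same grasp; the last joint's range is limited). The gripper opens to 85 mm and grips with 20 to 120 N. Pads are 22 mm wide; open, the fingers measure 114 mm over their backs; the gripper's body (76 mm by 85 mm) begins 54 mm behind the grasp point. The pads swing forward as they close: fully open they stand 13 mm farther back than shut.
Start: joints at [-1.365, 0.263, -0.048, 1.259, 0, 1.415], TCP at [0.185, -0.491, 0.231] pointing down, gripper open.
Joint ranges: [-2.65, 2.65], [-0.89, 1.7], [-1.18, 1.37], [-2.13, 2.11], [-1.35, 1.29], [-3.14, 3.14]. Speed limits (rad/s): [1.89, 1.89, 2.57, 2.79, 3.14, 3.14].

INTERFACE

Orientations are given as a rotation vector (axis times angle).
In Python, from station import sense, optics, ticket, nets, r gives the robot as it stands. The module is installed in compiled form; this text tells all that it offers.
- The arm moves only by the tool send_rows, never from a script. Its argument "series" is a list of rows, each an object with "translation": the shift along the tool's x, y, z in units of 80 mm (1.0 is 80 mm), a list of three; "rotation": the turn, a rotation vector about the tool's x, y, z in units of 1.5 rad (1.0 is 1.5 rad), a list of three. In form: [{"translation": [x, y, z], "rotation": [wx, wy, wz]}, ...]. A call has 1 to 10 rows; each row is the pose to reach, as a shift and turn from the pose commanded when the call began, along the tool's axes at that moment; what a row does not reach only later rows make up. A row lasts 1/10 s, in which the tool goes at most 50 mm and 8.59 degrees, less where a joint would pass 70% of its speed; a pose out of reach is approached as far as the arm can. A call with a number of a shift or a turn outside -1 to 1 is refused whole. A call with a gripper value outside its range is refused whole. "claw" is the opening, from 0 (shut) to 1 (fully open), set as the call begins (left out, the last holds). The fingers move at their own pace and stop on an object; "grip_force" is the grip in N (left out, the last holds). Time passes only in rows, so rows that repeat a pose let the fingers close. It gives the time, the measured TCP pose, the force, the opening and the grip force at its end, in the units of the state.
- sense(): the state, without advancing time (a new reading comes with each control period).
- optics.snapshot(name): name is "scene" or "top" or "wrist"; returns a dict with "img" (480x640x3 uint8, blue, green, red), "fovy" (degrees; the focal length in pixels is half the picture's height over the tangent of half this angle, whatever the lens; pixels are square), "cx", "cy" (the principal point, pixels), "rvec" (rotation vector, rad) and "tvec" (3), from world to camera coordinates, as OpenCV has them. Camera axes: x right, y down, z forward; pixel columns grow to the right and rows downward; lengths in m; the calibration is good to about 2 mm. A picture is of the moment at which its call begins. There is no depth.
- ticket.sign_off(): hands the job in; it is judged then, once.
Trained networks look in a picture, given as the dict that the camera call returned (one of the last four; its "shot" number tells which), for a name from the list of things; names that differ only in an ending like _2 or _b are one class to them, and where a whole thing is asked for, a point or a joint stands for the part that bears it (a point fixed in the world has none). Each returns a list of dicts, best first, with "score" (0 to 1); they miss things now and then, are a little off and sometimes report something else, mostly with a low value. They report only what shows in the picture. A call takes as long as a camera call. They do not tell look-alikes from the thing itself.
- nets.boxes_of(picture, target): "bbox" ([left, top, width, height] in pixels, round what is visible of it).
- nets.silhouettes(picture, target): "pixels" (480x640 bool, what is visible of it) and "bbox" ([left, top, width, height] in pixels, round what is visible of it).
The state is a dict: "time_s": time; "q": joint angles; "qd": joint speeds; "effort": joint torques, N m; "ee_pos": TCP position; "tool_rot": TCP orientation; "ft_force": force on the tool from outside, world axes, zero at the start; "moment": the same for the moment, N m; "grip_width": opening from 0.0 (shut) to 1.0 (fully open); "gripper_force": force on a finger pad.
Only numpy, scipy, OpenCV 4.12 (cv2) and the standard library are available. Lean on these libraries where they do the work, as an engineer would, in place of code of your own. Each camera call takes 0.05 s, during which the arm holds its last target. There are 200 camera calls.

TASK

The power is off and the centrifuge's lid is locked. Take the release crank from the steel tray, fit it fully down on the square spindle without forcing it, and wind it clockwise until the red bolt is fully withdrawn and the handle comes up firm against its stop: firm, about 10 N, not forced. Leave the crank sitting on the spindle, let go of it, and do not disturb anything else.

Things in the scene. Friction and masses are not known exactly. Their poses are not given: they have to be found in the camera images.
- centrifuge: White bench centrifuge, fixed. A console 130 mm wide, its flat deck at z = 140 mm, joins a round drum 310 mm across, 198 mm high with its dark lid and knob. Origin on the table straight below the spindle axis; x points from the spindle along the red bolt to the drum, centre 280 mm away; z up. The deck spans x -65 to 130 mm, y -65 to 65 mm; the bolt's guides on it are 10 mm high.
- spindle (a point): Foot of the upright brass spindle, level with the shoulder's top. The spindle is 14 mm square, 22 mm high, the top 2 mm narrowed to 11.5 mm square; x and y are square to its flats and turn with it. Clockwise from above withdraws the bolt. It turns stiffly (about 0.2 N m), stays where left, and meets its end stop when the bolt is fully withdrawn.
- windup (a joint): Wind-up of the torsion spring between the brass spindle and the bolt drive, positive clockwise: torque on the spindle = 8 N m per rad. About 0.02 while winding, 0 when let go. It grows at the end stop: 0.08 for 10 N across the handle; the stop counts as felt above 0.049 (6 N at the handle) and as forced above 0.13 (16 N).
- spindle_top (a point): Centre of the top face of the brass spindle, 22 mm above the shoulder and 168 mm above the table; axes as the spindle's.
- bolt_tip (a point): Top of the drum-side end of the red lid bolt (70 x 18 x 10 mm). It moves straight away from the drum, along the centrifuge's -x, by 2.4 mm for each clockwise turn of the spindle: from centrifuge x = 153 mm fully engaged to x = 147 mm fully withdrawn, at the stop. At the start 1.6 to 2.4 turns are still to be wound.
- crank: Loose release crank, about 0.32 kg, standing in the steel tray. Origin at the centre of its hub's underside, z up. Hub 34 x 34 x 30 mm; in its underside a square socket 15.5 mm wide, 24 mm deep, flats along x and y. A flat arm, 12 to 22 mm above the underside, runs to +x to the black handle; a counterweight reaches x = -38 mm. Seated, the underside rests on the shoulder.
- block (a point): Centre of the orange block on the crank's hub, to hold the crank by: 22 x 22 mm, sides along crank x and y, from 30 to 64 mm above the underside; this point is 47 mm above the underside.
- knob (a point): Point on the axis of the crank's black upright handle, 65 mm out from the hub axis along crank +x and 50 mm above the crank's underside. The handle is a sleeve 22 mm across, from 24 to 70 mm above the underside, that spins freely on the arm.
- tray: Shallow steel tray, fixed, 280 x 220 mm, 14 mm high, floor 4 mm thick; origin under its centre.
- mixer: Bystander: blue vortex mixer, 130 x 110 x 154 mm high, black rubber cup on top. Origin at the centre of its underside, or on its axis.
- tube_rack: Bystander: green rack with capped tubes, 90 x 200 mm, 105 mm high. Origin at the centre of its underside, or on its axis.
- reagent: Bystander: amber bottle, 60 mm across, 130 mm high. Origin at the centre of its underside, or on its axis.
- jar: Bystander: white jar with red cap, 64 mm across, 70 mm high. Origin at the centre of its underside, or on its axis.
- beaker: Bystander: glass beaker, 70 mm across, 80 mm high. Origin at the centre of its underside, or on its axis.
- screwdriver: Bystander: blue-handled screwdriver, 190 mm long, lying in the steel tray beside the crank. Origin at the centre of its underside, or on its axis.
- shoulder (a point): Centre of the top of the round dark shoulder (32 mm across, 146 mm above the table) at the spindle's foot, where the crank's underside comes to rest; fixed to the centrifuge, with its axes.
There are look-alikes about, which are no part of the job. There is more than one size of the crank; the job needs the largest.

How it is judged:
By the outcome, as a careful person would: the job done as asked, in the order asked, and still so for the second after the job is handed in, with the robot touching nothing.
It also fails if it takes over 72 s, if anything falls off the work surface, if the arm or the gripper's body presses on something with over 40 N, if the wrist force passes 120 N, or if a joint passes its speed limit or range.

## Working session

There is one attempt and no reset: what is moved stays moved. The work goes in short steps, Python scripts to look and compute and a tool call to move; the robot and the scene stay as the last step left them, time stands still between calls to the robot, and variables do not carry over. Pictures are saved under pics/ and viewed, at most 10 in all, crops included, and the job is handed in when it is done.

Besides the shell and the picture viewer there is one more tool, called after ">>>" by a JSON object that holds its "op" and its "data". send_rows: Moves the arm, as the interface text tells. Its arguments: {"type":"object","properties":{"series":{"type":"array"},"claw":{"type":"number"},"grip_force":{"type":"number"}},"required":["series"]}

```bash
mkdir -p pics
cat > h.py <<'E'
import numpy as np, cv2
from scipy.spatial.transform import Rotation as R
from station import sense, optics, ticket, nets, r
def snap(n,save=None):
    p=optics.snapshot(n)
    if save: cv2.imwrite('pics/'+save+'.png',p['img'])
    return p
def K(p):
    f=p['img'].shape[0]/2/np.tan(np.radians(p['fovy'])/2)
    return np.array([[f,0,p['cx']],[0,f,p['cy']],[0,0,1.]])
def Rt(p): return R.from_rotvec(np.ravel(p['rvec'])).as_matrix(), np.ravel(p['tvec'])
def proj(p,X):
    M,t=Rt(p); c=np.atleast_2d(X)@M.T+t; c=c@K(p).T; return c[:,:2]/c[:,2:]
def onz(p,uv,z):
    M,t=Rt(p); o=-M.T@t; d=np.c_[np.atleast_2d(uv),np.ones(len(np.atleast_2d(uv)))]@np.linalg.inv(K(p)).T@M
    return o+d*((z-o[2])/d[:,2])[:,None]
E
python3 - <<'E'
from h import *
s=sense();print(s); print(r.hold_point_z)
for n in ("top","scene"):
    p=snap(n,n+'0'); print(n,-Rt(p)[0].T@Rt(p)[1],p['fovy'])
    for t in ("crank","block","knob","spindle","tray","centrifuge","spindle_top","bolt_tip","screwdriver"):
        print(t,[(round(d['score'],2),np.round(d['bbox']).astype(int).tolist()) for d in nets.boxes_of(p,t)])
E
```

```text
{'time_s': 0.0, 'q': array([-1.36529023e+00,  2.63511183e-01, -4.89578940e-02,  1.25939610e+00,
       -2.26441228e-06,  1.41549635e+00]), 'qd': array([ 6.45269688e-04, -2.37912973e-04, -6.77144259e-04, -1.41770609e-03,
        7.02521760e-05,  8.49977332e-05]), 'effort': array([-1.93544365e-03, -6.37620735e+01,  3.84563684e+01,  1.40181786e-02,
       -1.62823667e-04,  8.68634231e-06]), 'ee_pos': array([ 0.18527572, -0.49091675,  0.23082349]), 'tool_rot': array([-3.08955807e+00, -5.63491962e-01,  4.56824070e-05]), 'ft_force': array([0.3361459 , 0.35977394, 0.13388315]), 'moment': array([-0.01345996, -0.04972406, -0.01537816]), 'gripper_force': 0.0, 'grip_width': 1.0015768434753283}
0.0187
top [0.21728026 0.0388131  1.62796746] 51.5139289710276
crank [(0.67, [360, 224, 13, 24]), (0.59, [415, 279, 17, 12]), (0.57, [358, 282, 22, 20])]
block [(0.62, [362, 223, 9, 25]), (0.57, [416, 274, 18, 20]), (0.41, [360, 287, 21, 15])]
knob [(0.69, [359, 287, 19, 16]), (0.56, [417, 277, 14, 9]), (0.44, [363, 222, 8, 25]), (0.32, [389, 240, 74, 86])]
spindle [(0.68, [480, 284, 30, 21])]
tray [(0.85
[... 164 characters left out ...]
, [448, 257, 11, 59])]
scene [ 1.0267606  -0.44501753  1.24558668] 53.78558341492254
crank [(0.93, [202, 286, 17, 47]), (0.63, [246, 263, 11, 27]), (0.52, [287, 311, 25, 18])]
block [(0.86, [203, 289, 19, 42]), (0.69, [286, 309, 27, 15]), (0.5, [246, 262, 12, 26])]
knob [(0.69, [154, 392, 34, 30]), (0.64, [201, 287, 17, 46]), (0.55, [248, 269, 7, 19]), (0.54, [287, 311, 26, 16])]
spindle [(0.55, [202, 289, 16, 44])]
tray [(0.85, [153, 270, 118, 120])]
centrifuge [(0.6, [306, 174, 174, 123]), (0.46, [153, 270, 117, 120])]
spindle_top [(0.54, [336, 242, 3, 7])]
bolt_tip [(0.47, [363, 228, 20, 12]), (0.24, [204, 287, 15, 48])]
screwdriver [(0.82, [160, 317, 44, 48]), (0.16, [362, 228, 24, 11])]
```

View pics/top0.png

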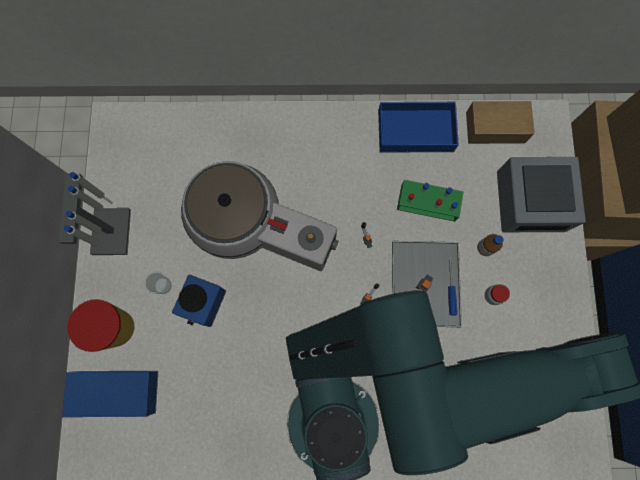

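View pics/scene0.png

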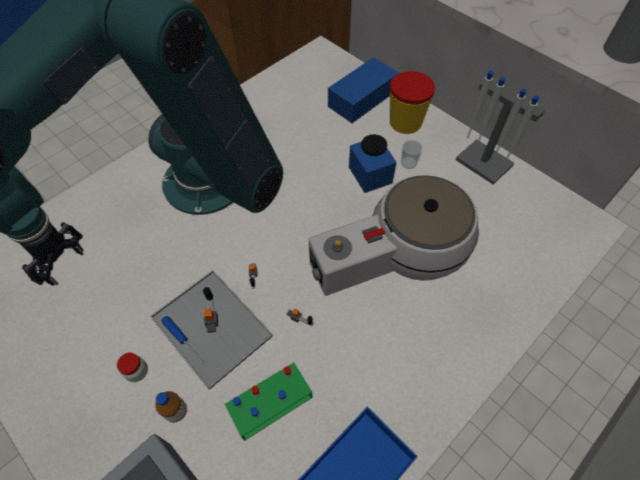

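The top view shows the tray crank with its orange block at about (425,283); its handle is under the arm. The spindle is at (311,237), the bolt at (278,225) and the drum knob at (224,200). In the scene view the block is at (210,314), the handle at (208,292) and the spindle at (338,244). The smaller cranks lie outside the tray, at (367,237) and (370,295) in the top view.

Run:
```python
from h import *
P={n:snap(n) for n in("top","scene")}
seed={'top':dict(block=(425,283),spin=(311,237)),'scene':dict(block=(210,314),spin=(338,244),knob=(208,292))}
for n,p in P.items():
    hsv=cv2.cvtColor(p['img'],cv2.COLOR_BGR2HSV)
    for k,c in seed[n].items():
        if k=='block': m=cv2.inRange(hsv,(5,150,120),(18,255,255))
        elif k=='spin': m=cv2.inRange(hsv,(14,90,80),(32,255,255))
        else: m=cv2.inRange(hsv,(0,0,0),(180,255,50))
        w=np.zeros_like(m); cv2.circle(w,c,14,255,-1); m&=w
        v,u=np.nonzero(m); 
        if len(u)==0: print(n,k,'none');continue
        uv=(u.mean(),v.mean()); z=dict(block=.06,spin=.165,knob=.055)[k]
        print(n,k,len(u),np.round(uv,1),np.round(onz(p,uv,z),4))
for n,c in(('top',(224,200)),('scene',(431,206))): print('drum',onz(P[n],c,.195))
```

```text
top block 43 [426.2 283.6] [[ 0.432  -0.2997  0.06  ]]
top spin 21 [309.9 235.8] [[0.565  0.0668 0.165 ]]
scene block 54 [207.4 312.2] [[ 0.4248 -0.2956  0.06  ]]
scene spin 28 [337.6 242.5] [[0.5619 0.0685 0.165 ]]
scene knob 79 [207.8 293.4] [[ 0.3773 -0.2592  0.055 ]]
drum [[0.67014275 0.32431512 0.195     ]]
drum [[0.67252755 0.32294917 0.195     ]]
```

>>> {"op": "send_rows", "data": {"series": [{"translation":[0.46,-0.15,-0.02],"rotation":[0,0,0]},{"translation":[0.92,-0.3,-0.04],"rotation":[0,0,0]}], "claw": 1}}

```text
time_s: 1.3
ee_pos: [0.2459, -0.4425, 0.2343]
tool_rot: [-3.091, -0.56, -0.0]
ft_force: [-0.6, -0.1, -0.4]
grip_width: 0.999
gripper_force: 0.0
```

>>> {"op": "send_rows", "data": {"series": [{"translation":[0.46,-0.15,-0.02],"rotation":[0,0,0]},{"translation":[0.92,-0.3,-0.04],"rotation":[0,0,0]}]}}

```text
time_s: 1.5
ee_pos: [0.307, -0.3933, 0.2378]
tool_rot: [3.09, 0.563, 0.0]
ft_force: [0.9, -0.9, -0.1]
grip_width: 1.004
gripper_force: 0.0
```

>>> {"op": "send_rows", "data": {"series": [{"translation":[0.46,-0.15,-0.02],"rotation":[0,0,0]},{"translation":[0.92,-0.3,-0.04],"rotation":[0,0,0]}]}}

```text
time_s: 1.7
ee_pos: [0.3676, -0.3448, 0.2411]
tool_rot: [3.09, 0.563, 0.0]
ft_force: [-0.0, -1.3, 0.2]
grip_width: 0.997
gripper_force: 0.0
```

>>> {"op": "send_rows", "data": {"series": [{"translation":[0.46,-0.15,-0.02],"rotation":[0,0,0]},{"translation":[0.92,-0.3,-0.04],"rotation":[0,0,0]}]}}

```text
time_s: 1.9
ee_pos: [0.428, -0.2963, 0.2443]
tool_rot: [3.09, 0.564, 0.0]
ft_force: [0.1, -1.0, -0.2]
grip_width: 0.999
gripper_force: 0.0
```

>>> {"op": "send_rows", "data": {"series": [{"translation":[0,0,0],"rotation":[0,0,-0.1]},{"translation":[0,0,0],"rotation":[0,0,-0.2]},{"translation":[0,0,0],"rotation":[0,0,-0.3]},{"translation":[0,0,0],"rotation":[0,0,-0.4]},{"translation":[0,0,0],"rotation":[0,0,-0.5]},{"translation":[0,0,0],"rotation":[0,0,-0.6]},{"translation":[0,0,0],"rotation":[0,0,-0.7]},{"translation":[0,0,0],"rotation":[0,0,-0.7]}]}}

```text
time_s: 2.7
ee_pos: [0.4269, -0.2974, 0.2441]
tool_rot: [-2.389, -2.04, -0.0]
ft_force: [-0.7, 0.0, 0.0]
grip_width: 0.998
gripper_force: 0.0
```

>>> {"op": "send_rows", "data": {"series": [{"translation":[0,0,0],"rotation":[0,0,-0.1]},{"translation":[0,0,0],"rotation":[0,0,-0.2]},{"translation":[0,0,0],"rotation":[0,0,-0.3]},{"translation":[0,0,0],"rotation":[0,0,-0.4]},{"translation":[0,0,0],"rotation":[0,0,-0.5]},{"translation":[0,0,0],"rotation":[0,0,-0.6]},{"translation":[0,0,0],"rotation":[0,0,-0.7]},{"translation":[0,0,0],"rotation":[0,0,-0.7]},{"translation":[0,0,0],"rotation":[0,0,-0.7]}]}}

```text
time_s: 3.6
ee_pos: [0.4269, -0.2975, 0.2441]
tool_rot: [-1.06, -2.957, 0.0]
ft_force: [-0.3, 0.0, -0.3]
grip_width: 0.999
gripper_force: 0.0
```

Run:
```python
from h import *
s=sense();print(s['time_s'],s['ee_pos'],s['q'],R.from_rotvec(s['tool_rot']).as_matrix().round(3).tolist())
p=snap("wrist","wrist1");print(-Rt(p)[0].T@Rt(p)[1],p['fovy'])
for t in ("crank","block","knob"):
        print(t,[(round(d['score'],2),np.round(d['bbox']).astype(int).tolist()) for d in nets.boxes_of(p,t)])
```

```text
3.6 [ 0.42687246 -0.29747299  0.24406501] [-7.65307235e-01  2.51488610e-01 -2.98643337e-02  1.28949131e+00
 -3.11625651e-05 -7.72437610e-02] [[-0.772, 0.635, -0.0], [0.635, 0.772, 0.0], [0.0, -0.0, -1.0]]
[ 0.37477904 -0.25539108  0.3872139 ] 68.06391327555237
crank [(0.9, [521, 198, 88, 59]), (0.89, [307, 131, 31, 114]), (0.68, [432, 24, 39, 96])]
block [(0.86, [434, 25, 37, 94]), (0.81, [304, 133, 37, 113]), (0.6, [522, 196, 87, 58])]
knob [(0.93, [522, 199, 90, 54]), (0.64, [431, 24, 37, 97])]
```

View pics/wrist1.png

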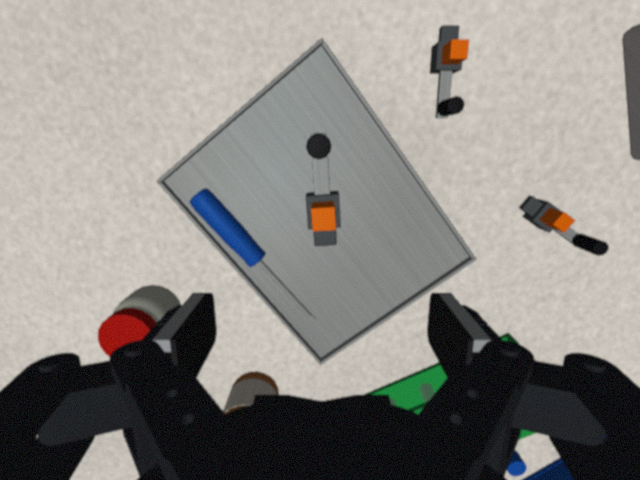

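The wrist view shows the tray crank nearly aligned with the tool: block top at (323,218), handle top at (318,146). The block-to-handle distance comes to about 65 mm, so this is the right crank.

```bash
cat >> h.py <<'E'
def blob(p,c,rad,lo,hi):
    hsv=cv2.cvtColor(p['img'],cv2.COLOR_BGR2HSV); m=cv2.inRange(hsv,lo,hi)
    w=np.zeros_like(m); cv2.circle(w,c,rad,255,-1); m&=w
    v,u=np.nonzero(m); return np.c_[u,v].astype(np.float32),m
def plan(pos,yaw=None):
    s=sense(); M=R.from_rotvec(s['tool_rot']).as_matrix(); d=M.T@(np.array(pos)-s['ee_pos'])/.08
    y0=np.degrees(np.arctan2(M[1,0],M[0,0])); 
    print('yaw',y0.round(1),'move units',d.round(3), '' if yaw is None else ('rotz units',round(np.radians(-(yaw-y0))/1.5,3)))
E
python3 - <<'E'
from h import *
p=snap("wrist")
a,_=blob(p,(323,217),22,(3,140,60),(22,255,255)); rc=cv2.minAreaRect(a); print(len(a),rc)
V=cv2.cvtColor(p['img'],cv2.COLOR_BGR2HSV)[...,2]
box=cv2.boxPoints(rc); w=onz(p,box,.068); print(w.round(4), w.mean(0))
b,_=blob(p,(318,146),20,(0,0,0),(180,255,60)); print(len(b),b.mean(0),onz(p,b.mean(0),.074))
for i in range(4):
  d=w[(i+1)%4]-w[i]; print(np.degrees(np.arctan2(d[1],d[0])),np.linalg.norm(d))
k=onz(p,b.mean(0),.072)[0]; c=w.mean(0); d=k-c; print('crank yaw',np.degrees(np.arctan2(d[1],d[0])),np.linalg.norm(d[:2]))
np.save('c.npy',c); plan([c[0],c[1],.032],np.degrees(np.arctan2(d[1],d[0])))
E
```

```text
685 ((323.0, 216.5), (29.0, 24.0), 90.0)
[[ 0.4099 -0.2964  0.068 ]
 [ 0.4236 -0.2796  0.068 ]
 [ 0.4448 -0.2964  0.068 ]
 [ 0.4308 -0.3137  0.068 ]] [ 0.42727807 -0.29652064  0.068     ]
434 [318.70508 145.64285] [[ 0.376022   -0.25965301  0.074     ]]
50.852278016861916 0.02174201582735913
-38.5692347091758 0.027084666782157683
-129.1485938443071 0.022223061885629947
140.41311582125223 0.027083743705836407
crank yaw 144.2873989109437 0.0631155568297885
yaw 140.9 move units [0.004 0.012 2.651] ('rotz units', np.float64(-0.04))
```

>>> {"op": "send_rows", "data": {"series": [{"translation":[-0.01,0.01,0.4],"rotation":[0,0,-0.04]},{"translation":[-0.02,0.01,0.85],"rotation":[0,0,-0.04]}]}}

```text
time_s: 4.05
ee_pos: [0.4293, -0.2984, 0.1761]
tool_rot: [0.958, 2.989, -0.002]
ft_force: [1.0, -0.1, -0.5]
grip_width: 1.002
gripper_force: 0.0
```

>>> {"op": "send_rows", "data": {"series": [{"translation":[0,0,0.4],"rotation":[0,0,0]},{"translation":[0,0,0.8],"rotation":[0,0,0]},{"translation":[0,0,0.8],"rotation":[0,0,0]}]}}

```text
time_s: 4.35
ee_pos: [0.427, -0.2963, 0.1091]
tool_rot: [-0.96, -2.986, -0.004]
ft_force: [-0.0, 0.7, 1.3]
grip_width: 0.997
gripper_force: 0.0
```

Run:
```python
from h import *
s=sense();print(s['time_s'],s['ee_pos'],s['ft_force'])
p=snap("wrist","wrist2")
```

```text
4.35 [ 0.42703686 -0.29633577  0.10905312] [-0.04636803  0.72238071  1.27435723]
```

View pics/wrist2.png

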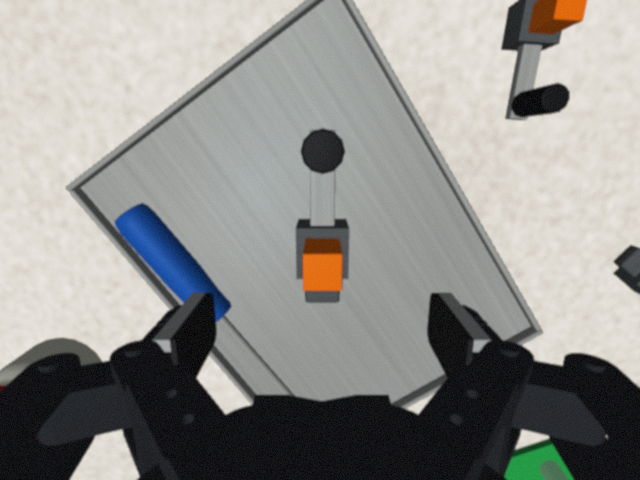

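The crank is square to the tool. The block's top face is at (323,271) and its dark side at (322,246). The screwdriver is to the left, so I'll half-close before descending.

Run:
```python
from h import *
p=snap("wrist")
a,_=blob(p,(323,266),35,(3,140,200),(22,255,255)); rc=cv2.minAreaRect(a); print(len(a),rc)
c=onz(p,rc[0],.068)[0];b,_=blob(p,(322,151),28,(0,0,0),(180,255,60)); k=onz(p,b.mean(0),.074)[0]; d=k-c
print(c,k,np.degrees(np.arctan2(d[1],d[0])),np.linalg.norm(d[:2]))
plan([c[0],c[1],.04],np.degrees(np.arctan2(d[1],d[0])))
```

```text
1305 ((322.5, 268.0), (34.0, 37.0), 90.0)
[ 0.42878049 -0.29761202  0.068     ] [ 0.37607879 -0.25984747  0.074     ] 144.3756805462792 0.06483540275731597
yaw 144.4 move units [0.001 0.003 0.91 ] ('rotz units', np.float64(0.0))
```

>>> {"op": "send_rows", "data": {"series": [{"translation":[0,0,0.3],"rotation":[0,0,0]},{"translation":[0,0,0.6],"rotation":[0,0,0]},{"translation":[0,0,0.8],"rotation":[0,0,0]},{"translation":[0,0,0.9],"rotation":[0,0,0]},{"translation":[0,0,0.91],"rotation":[0,0,0]}], "claw": 0.55}}

```text
time_s: 4.95
ee_pos: [0.4291, -0.2982, 0.04]
tool_rot: [0.96, 2.991, -0.001]
ft_force: [0.6, -0.3, 0.9]
grip_width: 0.549
gripper_force: 0.0
```

>>> {"op": "send_rows", "data": {"series": [{"translation":[0,0,0],"rotation":[0,0,0]},{"translation":[0,0,0],"rotation":[0,0,0]},{"translation":[0,0,0],"rotation":[0,0,0]},{"translation":[0,0,0],"rotation":[0,0,0]},{"translation":[0,0,0],"rotation":[0,0,0]},{"translation":[0,0,0],"rotation":[0,0,0]}], "claw": 0, "grip_force": 60}}

```text
time_s: 5.55
ee_pos: [0.4293, -0.2984, 0.0405]
tool_rot: [0.959, 2.99, -0.002]
ft_force: [-0.6, 0.9, 7.0]
grip_width: 0.252
gripper_force: 58.5
```

>>> {"op": "send_rows", "data": {"series": [{"translation":[0,0,-0.1],"rotation":[0,0,0]},{"translation":[0,0,-0.4],"rotation":[0,0,0]},{"translation":[0,0,-0.9],"rotation":[0,0,0]}]}}

```text
time_s: 5.85
ee_pos: [0.4276, -0.2969, 0.1113]
tool_rot: [-0.959, -2.988, -0.002]
ft_force: [0.1, -0.7, -2.5]
grip_width: 0.25
gripper_force: 59.2
```

>>> {"op": "send_rows", "data": {"series": [{"translation":[0,0,-0.5],"rotation":[0,0,0]},{"translation":[0,0,-1.0],"rotation":[0,0,0]}]}}

```text
time_s: 6.05
ee_pos: [0.4283, -0.2975, 0.1937]
tool_rot: [0.96, 2.991, -0.0]
ft_force: [0.8, 0.4, -2.4]
grip_width: 0.246
gripper_force: 59.2
```

>>> {"op": "send_rows", "data": {"series": [{"translation":[0.1,0.3,-0.35],"rotation":[0,0,0]},{"translation":[0.25,0.75,-0.7],"rotation":[0,0,0]}]}}

```text
time_s: 6.25
ee_pos: [0.447, -0.2377, 0.2494]
tool_rot: [0.963, 2.989, -0.001]
ft_force: [1.5, 0.3, -2.1]
grip_width: 0.243
gripper_force: 59.4
```

>>> {"op": "send_rows", "data": {"series": [{"translation":[0.17,0.5,-0.35],"rotation":[0,0,0]},{"translation":[0.35,1.0,-0.65],"rotation":[0,0,0]}]}}

```text
time_s: 6.45
ee_pos: [0.4709, -0.1546, 0.3015]
tool_rot: [0.961, 2.99, -0.0]
ft_force: [1.0, -0.6, -3.4]
grip_width: 0.246
gripper_force: 59.4
```

>>> {"op": "send_rows", "data": {"series": [{"translation":[0.17,0.5,0],"rotation":[0,0,0]},{"translation":[0.35,1.0,0],"rotation":[0,0,0]}]}}

```text
time_s: 6.65
ee_pos: [0.4949, -0.073, 0.3008]
tool_rot: [0.959, 2.99, -0.0]
ft_force: [0.9, -0.6, -2.2]
grip_width: 0.244
gripper_force: 59.5
```

>>> {"op": "send_rows", "data": {"series": [{"translation":[0.17,0.5,0],"rotation":[0,0,0]},{"translation":[0.35,0.95,0],"rotation":[0,0,0]},{"translation":[0.35,1.0,0],"rotation":[0,0,0]},{"translation":[0.35,1.0,0],"rotation":[0,0,0]},{"translation":[0.35,1.0,0],"rotation":[0,0,0]}]}}

```text
time_s: 7.15
ee_pos: [0.5183, 0.0061, 0.2996]
tool_rot: [0.96, 2.991, -0.0]
ft_force: [-0.6, -0.1, -2.5]
grip_width: 0.243
gripper_force: 59.8
```

Run:
```python
from h import *
s=sense();print(s['time_s'],s['ee_pos'],s['ft_force'],s['grip_width'])
p=snap("wrist","wrist3"); print(proj(p,[[.563,.068,.168]]))
```

```text
7.15 [0.51825355 0.00607681 0.29962066] [-0.63182769 -0.10305043 -2.53676611] 0.2434720512968347
[[418.0282487  228.97969765]]
```

View pics/wrist3.png

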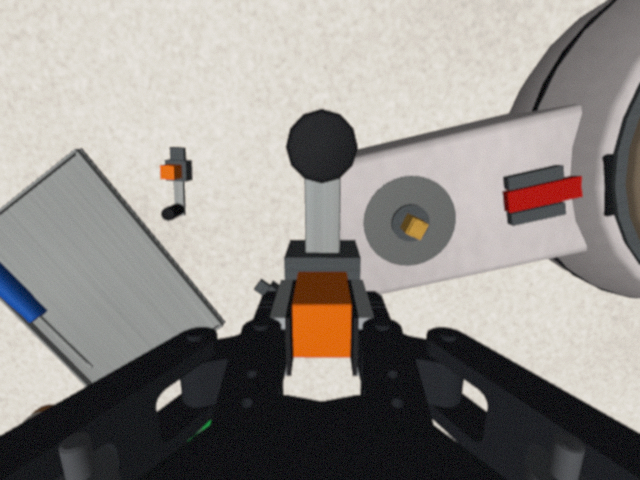

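The wrist view shows the spindle top at (416,229), turned from the image axes, with the red bolt to its right at (543,195). The crank is held squarely, with its handle at (322,146). I'll go lower for a closer look.

>>> {"op": "send_rows", "data": {"series": [{"translation":[0,0,0.35],"rotation":[0,0,0]},{"translation":[0,0,0.7],"rotation":[0,0,0]},{"translation":[0,0,0.75],"rotation":[0,0,0]},{"translation":[0,0,0.75],"rotation":[0,0,0]},{"translation":[0,0,0.75],"rotation":[0,0,0]}]}}

```text
time_s: 7.7
ee_pos: [0.519, 0.0062, 0.2406]
tool_rot: [0.96, 2.99, 0.0]
ft_force: [-0.5, -0.3, -2.1]
grip_width: 0.251
gripper_force: 59.8
```

Run:
```python
from h import *
s=sense();print(s['time_s'],s['ee_pos'],s['ft_force'],s['grip_width'])
p=snap("wrist"); u,v=proj(p,[[.563,.068,.168]])[0].astype(int); print(u,v)
cv2.imwrite('pics/c4.png',cv2.resize(p['img'][v-40:v+40,u-50:u+50],None,fx=8,fy=8,interpolation=cv2.INTER_CUBIC))
cv2.imwrite('raw4.png',p['img']); np.savez('raw4.npz',**{k:p[k] for k in('img','fovy','cx','cy','rvec','tvec')})
```

```text
7.7 [0.51898666 0.00615906 0.24062579] [-0.51948639 -0.27228562 -2.08396964] 0.25101906855498146
441 250
```

View pics/c4.png

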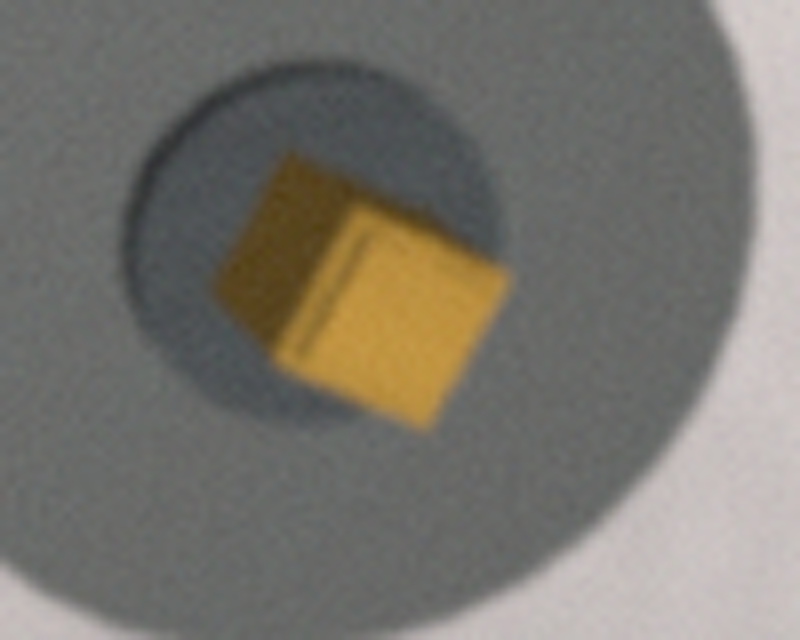

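The crop shows the spindle's bright top, a square with corners near crop (360,210), (510,270), (432,430) and (275,355). That is a centre near image pixel (440,250), turned about 25°.

```bash
cat > m.py <<'E'
from h import *
def ang(w): 
    d=w[1]-w[0]; return np.degrees(np.arctan2(d[1],d[0]))%90
def sq(p,c,rad,lo,hi,z):
    # fit: hull corners -> world on plane z
    a,m=blob(p,c,rad,lo,hi); n,l,st,ce=cv2.connectedComponentsWithStats(m)
    i=1+np.argmax(st[1:,4]); v,u=np.nonzero(l==i); a=np.c_[u,v].astype(np.float32)
    w=onz(p,a,z)[:,:2]; o=w.mean(0); rc=cv2.minAreaRect(((w-o)*1e4).astype(np.float32))
    return o, o+np.array(rc[0])/1e4, np.array(rc[1])/10, rc[2]%90, len(a), a.mean(0)
E
python3 - <<'E'
from m import *
p=dict(np.load('raw4.npz'))
x=np.array([[360,210],[510,270],[432,430],[275,355]])/8+[391-.5,210-.5]
w=onz(p,x,.166); print(w[:,:2].round(4),w.mean(0)); e=np.roll(w,-1,0)-w; print(np.linalg.norm(e,axis=1),np.degrees(np.arctan2(e[:,1],e[:,0]))%90)
print(sq(p,(441,250),16,(10,120,130),(35,255,255),.166))
s=sense(); t=s['ee_pos']; print(t)
# crank in hand: handle top z ~ TCP-.036+.070, block top TCP+.028
a,m=blob(p,(322,325),60,(3,140,200),(22,255,255)); print(cv2.minAreaRect(a))
print('block',sq(p,(322,325),60,(3,140,200),(22,255,255),t[2]+.028))
b,m=blob(p,(322,146),45,(0,0,0),(180,255,60)); print('knob', len(b),cv2.minEnclosingCircle(b),onz(p,cv2.minEnclosingCircle(b)[0],t[2]+.034))
E
```

```text
[[0.5535 0.0699]
 [0.5647 0.0771]
 [0.5728 0.0652]
 [0.5599 0.0582]] [0.56270019 0.0676082  0.166     ]
[0.01333828 0.01438004 0.01466898 0.01338977] [32.62007724 34.13909628 28.64665815 28.70491758]
(array([0.56259145, 0.06734335]), array([0.56257633, 0.06731454]), array([14.2245575, 14.3676178]), 30.204565048217773, 464, array([439.33405, 249.18535], dtype=float32))
[0.51909327 0.00627158 0.24067326]
((321.5, 330.5), (57.0, 51.0), 0.0)
block (array([0.51792645, 0.00618031]), array([0.51795021, 0.00616444]), array([20.41121216, 20.58244629]), 54.39076614379883, 2874, array([321.2112 , 330.78775], dtype=float32))
knob 3788 ((321.3130187988281, 145.56515502929688), 35.58948516845703) [[0.46513528 0.0439847  0.27467326]]
```

>>> {"op": "send_rows", "data": {"series": [{"translation":[0,0.3,0],"rotation":[0,0,0.09]},{"translation":[0,0.6,0],"rotation":[0,0,0.18]},{"translation":[-0.01,0.9,0],"rotation":[0,0,0.27]},{"translation":[-0.011,0.941,0],"rotation":[0,0,0.278]},{"translation":[-0.011,0.941,0],"rotation":[0,0,0.278]},{"translation":[-0.011,0.941,0],"rotation":[0,0,0.278]},{"translation":[-0.011,0.941,0],"rotation":[0,0,0.278]}]}}

```text
time_s: 8.45
ee_pos: [0.5628, 0.0668, 0.2397]
tool_rot: [1.557, 2.728, 0.0]
ft_force: [0.1, 0.1, -4.1]
grip_width: 0.245
gripper_force: 60.2
```

Run:
```python
from m import *
s=sense(); t=s['ee_pos'];print(s['time_s'],t,s['ft_force']); plan([.5636,.0670,t[2]],120.5)
p=snap("wrist","w5"); print('block',sq(p,(322,325),60,(3,140,200),(22,255,255),t[2]+.028))
b,m=blob(p,(322,146),45,(0,0,0),(180,255,60)); k=cv2.minEnclosingCircle(b)[0];print('knob',k,onz(p,k,t[2]+.034))
p=snap("scene","s5");u,v=proj(p,[.5626,.0674,.18])[0].astype(int); cv2.imwrite('pics/s5c.png',cv2.resize(p['img'][v-50:v+50,u-60:u+60],None,fx=6,fy=6))
```

```text
8.45 [0.56277294 0.06678193 0.23970236] [ 0.14131644  0.14484152 -4.13020441]
yaw 120.6 move units [-0.003  0.01   0.   ] ('rotz units', np.float64(0.001))
block (array([0.56189736, 0.06691811]), array([0.56200496, 0.06674131]), array([20.3445755 , 20.18466797]), 30.606040954589844, 2866, array([321.22437, 330.8259 ], dtype=float32))
knob (321.3443298339844, 145.5660400390625) [[0.52886524 0.12284029 0.27370236]]
```

View pics/s5c.png

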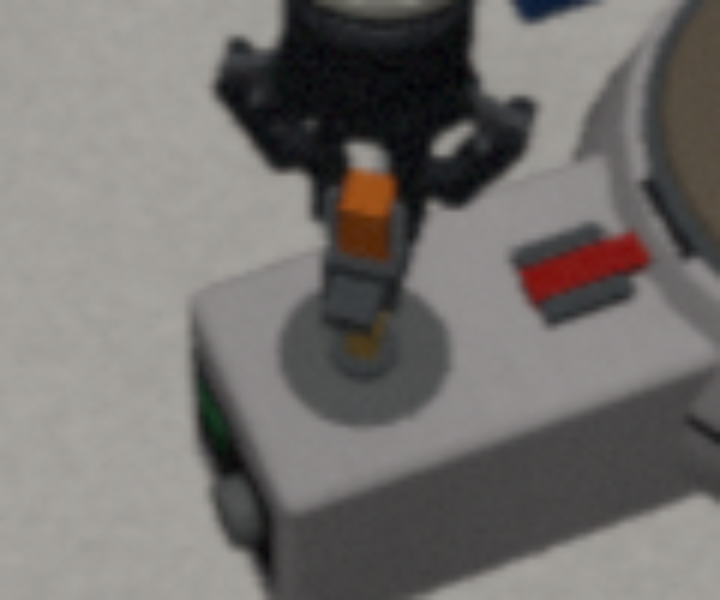

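The scene crop shows the crank hanging just above the spindle (crop (362,345)), visually in line with it. I'll descend gently.

>>> {"op": "send_rows", "data": {"series": [{"translation":[0.003,0.01,0.15],"rotation":[0,0,0]},{"translation":[0.003,0.01,0.3],"rotation":[0,0,0]},{"translation":[0.003,0.01,0.4],"rotation":[0,0,0]},{"translation":[0.003,0.01,0.43],"rotation":[0,0,0]},{"translation":[0.003,0.01,0.45],"rotation":[0,0,0]},{"translation":[0.003,0.01,0.465],"rotation":[0,0,0]},{"translation":[0.003,0.01,0.48],"rotation":[0,0,0]},{"translation":[0.003,0.01,0.48],"rotation":[0,0,0]}]}}

```text
time_s: 9.35
ee_pos: [0.5635, 0.0679, 0.201]
tool_rot: [1.558, 2.728, -0.001]
ft_force: [-1.1, -1.2, -2.2]
grip_width: 0.247
gripper_force: 60.2
```

>>> {"op": "send_rows", "data": {"series": [{"translation":[0,0,0.03],"rotation":[0,0,0]},{"translation":[0,0,0.06],"rotation":[0,0,0]},{"translation":[0,0,0.08],"rotation":[0,0,0]},{"translation":[0,0,0.08],"rotation":[0,0,0]}]}}

```text
time_s: 9.75
ee_pos: [0.5634, 0.068, 0.1941]
tool_rot: [-1.558, -2.728, 0.0]
ft_force: [-1.7, -0.8, -3.8]
grip_width: 0.243
gripper_force: 59.9
```

>>> {"op": "send_rows", "data": {"series": [{"translation":[0,0,0.03],"rotation":[0,0,0]},{"translation":[0,0,0.06],"rotation":[0,0,0]},{"translation":[0,0,0.09],"rotation":[0,0,0]},{"translation":[0,0,0.12],"rotation":[0,0,0]},{"translation":[0,0,0.13],"rotation":[0,0,0]},{"translation":[0,0,0.13],"rotation":[0,0,0]}]}}

```text
time_s: 10.35
ee_pos: [0.5635, 0.068, 0.1838]
tool_rot: [-1.558, -2.728, 0.0]
ft_force: [-3.3, -3.0, -4.8]
grip_width: 0.247
gripper_force: 59.8
```

>>> {"op": "send_rows", "data": {"series": [{"translation":[0,0,0.01],"rotation":[0,0,0]},{"translation":[0,0,0.015],"rotation":[0,0,0]},{"translation":[0,0,0.015],"rotation":[0,0,0]}]}}

```text
time_s: 10.65
ee_pos: [0.5635, 0.068, 0.1829]
tool_rot: [-1.558, -2.728, 0.0]
ft_force: [-4.2, -2.5, -0.4]
grip_width: 0.251
gripper_force: 60.7
```

Fully seated: it touches the shoulder with almost no load. Now I'll release it, rise and look.

>>> {"op": "send_rows", "data": {"series": [{"translation":[0,0,0],"rotation":[0,0,0]},{"translation":[0,0,0],"rotation":[0,0,0]},{"translation":[0,0,0],"rotation":[0,0,0]},{"translation":[0,0,0],"rotation":[0,0,0]},{"translation":[0,0,-0.3],"rotation":[0,0,0]},{"translation":[0,0,-0.7],"rotation":[0,0,0]},{"translation":[0,0,-0.8],"rotation":[0,0,0]},{"translation":[0,0,-0.8],"rotation":[0,0,0]},{"translation":[0,0,-0.8],"rotation":[0,0,0]}], "claw": 0.55}}

```text
time_s: 11.55
ee_pos: [0.5635, 0.068, 0.2461]
tool_rot: [-1.558, -2.727, 0.0]
ft_force: [0.1, -0.2, -0.4]
grip_width: 0.549
gripper_force: 0.0
```

Run:
```python
from m import *
s=sense(); t=s['ee_pos'];print(s['time_s'],t,s['ft_force'])
p=snap("wrist","w6"); print('exp',proj(p,[[.5628,.0675,.21],[.530,.1235,.216]]))
u,v=proj(p,[.5628,.0675,.21])[0].astype(int)
print('block',sq(p,(u,v),45,(3,140,200),(22,255,255),.210))
u,v=proj(p,[.530,.1235,.216])[0].astype(int)
b,m=blob(p,(u,v),32,(0,0,0),(180,255,60)); k=cv2.minEnclosingCircle(b);k=k[0];K_=onz(p,k,.216)[0];print('knob',k,len(b),b.mean(0),K_)
plan([K_[0],K_[1],.187])
p=snap("scene");u,v=proj(p,[.5626,.0674,.18])[0].astype(int); cv2.imwrite('pics/s6c.png',cv2.resize(p['img'][v-50:v+50,u-60:u+60],None,fx=6,fy=6))
```

```text
11.55 [0.56346299 0.06804669 0.24605068] [ 0.09884859 -0.1910287  -0.38875976]
exp [[321.03203459 270.55740281]
 [321.49395012 145.56826421]]
block (array([0.56281505, 0.06806671]), array([0.56289618, 0.06809673]), array([20.3644928 , 19.90793762]), 30.587263107299805, 1358, array([321.59573, 269.63034], dtype=float32))
knob (321.5, 144.03659057617188) 1485 [321.57846 144.18384] [0.52964712 0.12410279 0.216     ]
yaw 120.5 move units [ 0.817 -0.005  0.735]
```

View pics/w6.png

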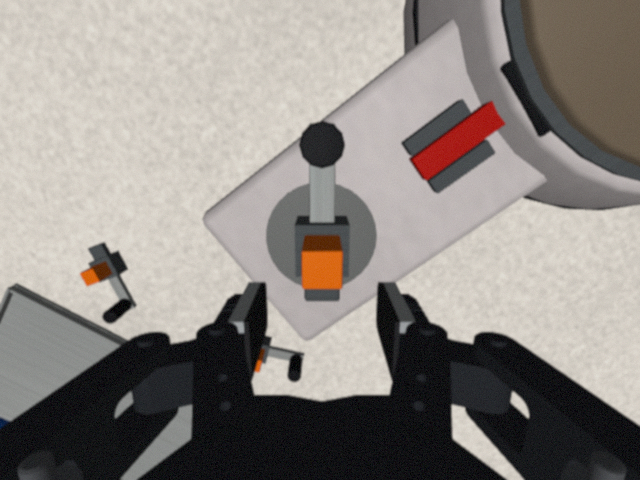

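The crank sits down on the shoulder (hub at (322,245)), with its handle at (322,144). Next I'll grip the free-spinning handle.

>>> {"op": "send_rows", "data": {"series": [{"translation":[0.4,-0.005,0],"rotation":[0,0,0]},{"translation":[0.8,-0.005,0],"rotation":[0,0,0]},{"translation":[0.815,-0.005,0.0],"rotation":[0,0,0]},{"translation":[0.815,-0.005,0.2],"rotation":[0,0,0]},{"translation":[0.815,-0.005,0.5],"rotation":[0,0,0]},{"translation":[0.815,-0.005,0.7],"rotation":[0,0,0]},{"translation":[0.815,-0.005,0.735],"rotation":[0,0,0]},{"translation":[0.815,-0.005,0.735],"rotation":[0,0,0]}]}}

```text
time_s: 12.45
ee_pos: [0.53, 0.1237, 0.1877]
tool_rot: [-1.558, -2.727, 0.001]
ft_force: [-0.1, 0.9, 0.1]
grip_width: 0.553
gripper_force: 0.0
```

>>> {"op": "send_rows", "data": {"series": [{"translation":[0,0,0],"rotation":[0,0,0]},{"translation":[0,0,0],"rotation":[0,0,0]},{"translation":[0,0,0],"rotation":[0,0,0]},{"translation":[0,0,0],"rotation":[0,0,0]},{"translation":[0,0,0],"rotation":[0,0,0]}], "claw": 0, "grip_force": 30}}

```text
time_s: 12.95
ee_pos: [0.5303, 0.1241, 0.1885]
tool_rot: [1.558, 2.728, 0.001]
ft_force: [-1.2, 1.9, 4.1]
grip_width: 0.248
gripper_force: 30.5
```

>>> {"op": "send_rows", "data": {"series": [{"translation":[-0.01,0.127,0],"rotation":[0,0,0]},{"translation":[-0.04,0.251,0],"rotation":[0,0,0]},{"translation":[-0.089,0.369,0],"rotation":[0,0,0]},{"translation":[-0.155,0.478,0],"rotation":[0,0,0]},{"translation":[-0.238,0.575,0],"rotation":[0,0,0]},{"translation":[-0.335,0.657,0],"rotation":[0,0,0]},{"translation":[-0.444,0.724,0],"rotation":[0,0,0]},{"translation":[-0.561,0.773,0],"rotation":[0,0,0]},{"translation":[-0.685,0.802,0],"rotation":[0,0,0]},{"translation":[-0.812,0.812,0],"rotation":[0,0,0]}]}}

```text
time_s: 13.95
ee_pos: [0.6196, 0.1014, 0.188]
tool_rot: [-1.557, -2.727, -0.0]
ft_force: [-6.7, 1.2, 7.8]
grip_width: 0.243
gripper_force: 31.5
```

```bash
cat > f.py <<'E'
from m import *
s=sense(); t=s['ee_pos']; C=np.array([.5630,.0680]); d=t[:2]-C; a=np.arctan2(d[1],d[0]); e=d/np.linalg.norm(d); tg=np.array([e[1],-e[0]]) # clockwise
M=R.from_rotvec(s['tool_rot']).as_matrix()
print(s['time_s'],t.round(4),'ang',np.degrees(a).round(1),'r',np.linalg.norm(d).round(4),'F rad',(s['ft_force'][:2]@e).round(1),'F along cw',(s['ft_force'][:2]@tg).round(1),'Fz',s['ft_force'][2].round(1),'mom',s['moment'].round(2),'q',s['q'].round(2), 'w',s['grip_width'])
E
python3 f.py
```

```text
13.95 [0.6196 0.1014 0.188 ] ang 30.5 r 0.0657 F rad -5.1 F along cw -4.4 Fz 7.8 mom [ 0.16  1.87 -0.02] q [0.03 0.46 0.13 1.25 0.   1.07] w 0.24276858335684168
```

>>> {"op": "send_rows", "data": {"series": [{"translation":[-0.127,-0.01,0],"rotation":[0,0,0]},{"translation":[-0.251,-0.04,0],"rotation":[0,0,0]},{"translation":[-0.369,-0.089,0],"rotation":[0,0,0]},{"translation":[-0.478,-0.155,0],"rotation":[0,0,0]},{"translation":[-0.575,-0.238,0],"rotation":[0,0,0]},{"translation":[-0.657,-0.335,0],"rotation":[0,0,0]},{"translation":[-0.724,-0.444,0],"rotation":[0,0,0]},{"translation":[-0.773,-0.561,0],"rotation":[0,0,0]},{"translation":[-0.802,-0.685,0],"rotation":[0,0,0]},{"translation":[-0.812,-0.812,0],"rotation":[0,0,0]}]}}

```text
time_s: 14.95
ee_pos: [0.5978, 0.0116, 0.1885]
tool_rot: [1.557, 2.726, 0.002]
ft_force: [4.5, 0.5, 4.2]
grip_width: 0.246
gripper_force: 30.6
```

```bash
python3 f.py
```

```text
14.95 [0.5978 0.0116 0.1885] ang -58.3 r 0.0663 F rad 1.9 F along cw -4.1 Fz 4.2 mom [ 0.22 -0.95  0.01] q [-0.12  0.4   0.04  1.21  0.    0.92] w 0.2457204995965149
```

>>> {"op": "send_rows", "data": {"series": [{"translation":[0.01,-0.127,0],"rotation":[0,0,0]},{"translation":[0.04,-0.251,0],"rotation":[0,0,0]},{"translation":[0.089,-0.369,0],"rotation":[0,0,0]},{"translation":[0.155,-0.478,0],"rotation":[0,0,0]},{"translation":[0.238,-0.575,0],"rotation":[0,0,0]},{"translation":[0.335,-0.657,0],"rotation":[0,0,0]},{"translation":[0.444,-0.724,0],"rotation":[0,0,0]},{"translation":[0.561,-0.773,0],"rotation":[0,0,0]},{"translation":[0.685,-0.802,0],"rotation":[0,0,0]},{"translation":[0.812,-0.812,0],"rotation":[0,0,0]}]}}

```text
time_s: 15.95
ee_pos: [0.5073, 0.0342, 0.1884]
tool_rot: [1.558, 2.726, -0.003]
ft_force: [-2.3, -6.8, 8.2]
grip_width: 0.245
gripper_force: 31.1
```

```bash
python3 f.py
```

```text
15.95 [0.5073 0.0342 0.1884] ang -148.7 r 0.0651 F rad 5.5 F along cw -4.6 Fz 8.2 mom [-1.23  0.18  0.04] q [-0.09  0.25 -0.18  1.14 -0.    0.95] w 0.24534101697988006
```

>>> {"op": "send_rows", "data": {"series": [{"translation":[0.127,0.01,0],"rotation":[0,0,0]},{"translation":[0.251,0.04,0],"rotation":[0,0,0]},{"translation":[0.369,0.089,0],"rotation":[0,0,0]},{"translation":[0.478,0.155,0],"rotation":[0,0,0]},{"translation":[0.575,0.238,0],"rotation":[0,0,0]},{"translation":[0.657,0.335,0],"rotation":[0,0,0]},{"translation":[0.724,0.444,0],"rotation":[0,0,0]},{"translation":[0.773,0.561,0],"rotation":[0,0,0]},{"translation":[0.802,0.685,0],"rotation":[0,0,0]},{"translation":[0.812,0.812,0],"rotation":[0,0,0]}]}}

```text
time_s: 16.95
ee_pos: [0.5304, 0.124, 0.188]
tool_rot: [-1.558, -2.728, 0.002]
ft_force: [-3.1, -4.7, 5.4]
grip_width: 0.244
gripper_force: 30.7
```

```bash
python3 f.py
python3 - <<'E'
from m import *
p=snap("scene");u,v=proj(p,[.5626,.0674,.18])[0].astype(int); cv2.imwrite('pics/s7c.png',cv2.resize(p['img'][v-50:v+50,u-40:u+80],None,fx=6,fy=6))
E
```

```text
16.95 [0.5304 0.124  0.188 ] ang 120.2 r 0.0648 F rad -2.5 F along cw -5.0 Fz 5.4 mom [-1.15  0.57 -0.04] q [ 0.08  0.31 -0.09  1.16 -0.    1.12] w 0.24350991337240654
```

View pics/s7c.png

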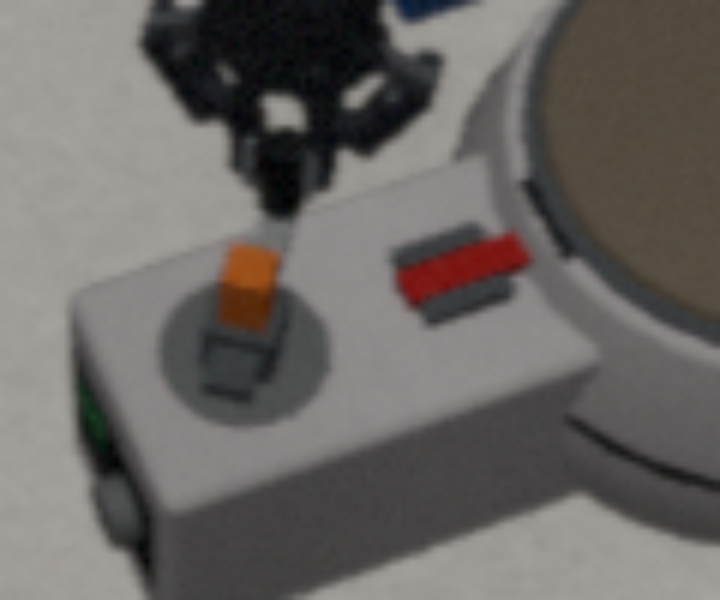

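The crop shows the crank seated and the bolt drawn back, its tip now at crop (525,250). One turn is done with about 4.5 N of tangential resistance.

>>> {"op": "send_rows", "data": {"series": [{"translation":[-0.01,0.12,0],"rotation":[0,0,0]},{"translation":[-0.04,0.245,0],"rotation":[0,0,0]},{"translation":[-0.089,0.363,0],"rotation":[0,0,0]},{"translation":[-0.155,0.472,0],"rotation":[0,0,0]},{"translation":[-0.238,0.569,0],"rotation":[0,0,0]},{"translation":[-0.335,0.651,0],"rotation":[0,0,0]},{"translation":[-0.444,0.718,0],"rotation":[0,0,0]},{"translation":[-0.561,0.767,0],"rotation":[0,0,0]},{"translation":[-0.685,0.796,0],"rotation":[0,0,0]},{"translation":[-0.812,0.806,0],"rotation":[0,0,0]}]}}

```text
time_s: 18.0
ee_pos: [0.6193, 0.1012, 0.1881]
tool_rot: [-1.557, -2.728, -0.001]
ft_force: [-3.5, 3.1, 7.5]
grip_width: 0.249
gripper_force: 31.3
```

```bash
python3 f.py
```

```text
18.0 [0.6193 0.1012 0.1881] ang 30.5 r 0.0654 F rad -1.5 F along cw -4.5 Fz 7.5 mom [0.55 0.99 0.03] q [0.03 0.45 0.13 1.25 0.   1.07] w 0.24862022285883661
```

>>> {"op": "send_rows", "data": {"series": [{"translation":[-0.127,-0.01,0],"rotation":[0,0,0]},{"translation":[-0.251,-0.04,0],"rotation":[0,0,0]},{"translation":[-0.369,-0.089,0],"rotation":[0,0,0]},{"translation":[-0.478,-0.155,0],"rotation":[0,0,0]},{"translation":[-0.575,-0.238,0],"rotation":[0,0,0]},{"translation":[-0.657,-0.335,0],"rotation":[0,0,0]},{"translation":[-0.724,-0.444,0],"rotation":[0,0,0]},{"translation":[-0.773,-0.561,0],"rotation":[0,0,0]},{"translation":[-0.802,-0.685,0],"rotation":[0,0,0]},{"translation":[-0.812,-0.812,0],"rotation":[0,0,0]}]}}

```text
time_s: 19.0
ee_pos: [0.5973, 0.0113, 0.1885]
tool_rot: [1.557, 2.726, 0.002]
ft_force: [4.9, 0.9, 4.0]
grip_width: 0.245
gripper_force: 30.6
```

```bash
python3 f.py
```

```text
19.0 [0.5973 0.0113 0.1885] ang -58.8 r 0.0663 F rad 1.8 F along cw -4.6 Fz 4.0 mom [ 0.23 -0.98  0.04] q [-0.12  0.4   0.04  1.21  0.    0.92] w 0.24535000330972193
```

```bash
cat > b.py <<'E'
from m import *
def bolt(p,rad=45):
    c=proj(p,[.5626+.115*.392,.0673+.115*.92,.15])[0]; a,m=blob(p,tuple(int(x) for x in c),rad,(0,150,90),(6,255,255))
    a=np.r_[a+[.5,0],a-[.5,0],a+[0,.5],a-[0,.5]]
    for z in (.150,.153): 
        w=onz(p,a,z)[:,:2]; o=w.mean(0); q,s,t=cv2.minAreaRect(((w-o)*1e4).astype(np.float32)); s=np.array(s)/10
        x=np.linalg.norm(o+np.array(q)/1e4-[.5626,.0673])*1e3; print(z,len(a)//4,'size',s.round(1),'mid x',x.round(2),'tip',(x+35).round(2),(x+s.max()/2).round(2),'near',(x-s.max()/2).round(2))
if __name__=='__main__':
    p=dict(np.load('raw4.npz'),allow_pickle=True); bolt(p,70)
    for n in('top','scene'):
        p=snap(n); print(n); bolt(p,30)
E
python3 b.py
python3 -c "
import cv2;im=cv2.imread('pics/top0.png');im2=cv2.imread('pics/scene0.png')
from h import *
from b import bolt
for n,i in(('top',im),('scene',im2)):
  p=snap(n);p['img']=i;print('start',n);bolt(p,30)"
```

```text
0.15 2353 size [61.9 19.5] mid x 107.51 tip 142.51 138.45 near 76.58
0.153 2353 size [61.1 19.2] mid x 105.39 tip 140.39 135.93 near 74.85
top
0.15 102 size [63.1 19.2] mid x 109.08 tip 144.08 140.62 near 77.53
0.153 102 size [63.  19.2] mid x 108.52 tip 143.52 140.0 near 77.04
scene
0.15 112 size [63.9 20.3] mid x 108.88 tip 143.88 140.84 near 76.93
0.153 112 size [63.7 20.2] mid x 107.78 tip 142.78 139.64 near 75.91
start top
0.15 94 size [59.  19.2] mid x 111.12 tip 146.12 140.62 near 81.61
0.153 94 size [58.9 19.2] mid x 110.56 tip 145.56 140.0 near 81.11
start scene
0.15 104 size [59.9 20.2] mid x 110.76 tip 145.76 140.72 near 80.79
0.153 104 size [59.8 20.1] mid x 109.64 tip 144.64 139.52 near 79.76
```

>>> {"op": "send_rows", "data": {"series": [{"translation":[0.01,-0.127,0],"rotation":[0,0,0]},{"translation":[0.04,-0.251,0],"rotation":[0,0,0]},{"translation":[0.089,-0.369,0],"rotation":[0,0,0]},{"translation":[0.089,-0.369,0],"rotation":[0,0,0]}]}}

```text
time_s: 19.6
ee_pos: [0.5671, 0.0023, 0.1886]
tool_rot: [1.558, 2.726, -0.001]
ft_force: [2.2, -5.9, 5.4]
grip_width: 0.247
gripper_force: 30.8
```

```bash
python3 f.py; python3 -c "
import numpy as np
c=lambda a:.8125*np.array([np.cos(np.radians(a)),np.sin(np.radians(a))])
for a in range(207,340,6): print(a,a+6,(c(a+3)-c(a)).round(3),(c(a+6)-c(a)).round(3))"
```

```text
19.6 [0.5671 0.0023 0.1886] ang -86.4 r 0.0658 F rad 6.0 F along cw -1.8 Fz 5.4 mom [-1.24 -0.46 -0.02] q [-0.14  0.35 -0.04  1.18 -0.    0.9 ] w 0.2468185963069354
207 213 [ 0.02  -0.037] [ 0.043 -0.074]
213 219 [ 0.024 -0.035] [ 0.05  -0.069]
219 225 [ 0.028 -0.032] [ 0.057 -0.063]
225 231 [ 0.031 -0.029] [ 0.063 -0.057]
231 237 [ 0.034 -0.026] [ 0.069 -0.05 ]
237 243 [ 0.036 -0.022] [ 0.074 -0.043]
243 249 [ 0.038 -0.018] [ 0.078 -0.035]
249 255 [ 0.04  -0.014] [ 0.081 -0.026]
255 261 [ 0.041 -0.01 ] [ 0.083 -0.018]
261 267 [ 0.042 -0.006] [ 0.085 -0.009]
267 273 [ 0.043 -0.001] [0.085 0.   ]
273 279 [0.042 0.003] [0.085 0.009]
279 285 [0.042 0.008] [0.083 0.018]
285 291 [0.041 0.012] [0.081 0.026]
291 297 [0.039 0.016] [0.078 0.035]
297 303 [0.037 0.02 ] [0.074 0.043]
303 309 [0.035 0.024] [0.069 0.05 ]
309 315 [0.032 0.028] [0.063 0.057]
315 321 [0.029 0.031] [0.057 0.063]
321 327 [0.026 0.034] [0.05  0.069]
327 333 [0.022 0.036] [0.043 0.074]
333 339 [0.018 0.038] [0.035 0.078]
339 345 [0.014 0.04 ] [0.026 0.081]
```

>>> {"op": "send_rows", "data": {"series": [{"translation":[0.02,-0.037,0],"rotation":[0,0,0]},{"translation":[0.043,-0.074,0],"rotation":[0,0,0]}]}}

```text
time_s: 19.8
ee_pos: [0.5613, 0.0022, 0.1886]
tool_rot: [1.557, 2.725, -0.001]
ft_force: [3.4, -7.3, 7.8]
grip_width: 0.243
gripper_force: 30.9
```

>>> {"op": "send_rows", "data": {"series": [{"translation":[0.024,-0.035,0],"rotation":[0,0,0]},{"translation":[0.05,-0.069,0],"rotation":[0,0,0]},{"translation":[0.05,-0.069,0],"rotation":[0,0,0]}]}}

```text
time_s: 20.1
ee_pos: [0.554, 0.0029, 0.1886]
tool_rot: [1.557, 2.726, -0.002]
ft_force: [0.9, -8.1, 7.2]
grip_width: 0.245
gripper_force: 31.0
```

```bash
python3 f.py
```

```text
20.1 [0.554  0.0029 0.1886] ang -97.9 r 0.0657 F rad 7.9 F along cw -2.0 Fz 7.2 mom [-1.4  -0.36 -0.03] q [-0.14  0.33 -0.07  1.17 -0.    0.9 ] w 0.2450405610291791
```

>>> {"op": "send_rows", "data": {"series": [{"translation":[0.025,-0.034,0],"rotation":[0,0,0]},{"translation":[0.051,-0.067,0],"rotation":[0,0,0]},{"translation":[0.051,-0.067,0],"rotation":[0,0,0]}]}}

```text
time_s: 20.4
ee_pos: [0.5473, 0.0041, 0.1885]
tool_rot: [1.557, 2.727, -0.001]
ft_force: [1.6, -5.2, 6.9]
grip_width: 0.247
gripper_force: 30.9
```

```bash
python3 f.py
```

```text
20.4 [0.5473 0.0041 0.1885] ang -103.8 r 0.0658 F rad 4.7 F along cw -2.9 Fz 6.9 mom [-0.86 -0.53 -0.01] q [-0.14  0.32 -0.09  1.16 -0.    0.9 ] w 0.2465020814927202
```

>>> {"op": "send_rows", "data": {"series": [{"translation":[0.031,-0.029,0],"rotation":[0,0,0]},{"translation":[0.063,-0.057,0],"rotation":[0,0,0]},{"translation":[0.063,-0.057,0],"rotation":[0,0,0]}]}}

```text
time_s: 20.7
ee_pos: [0.5407, 0.0062, 0.1885]
tool_rot: [1.557, 2.727, -0.001]
ft_force: [1.8, -5.3, 6.2]
grip_width: 0.246
gripper_force: 31.0
```

```bash
python3 f.py; python3 -c "
from b import *
p=snap('top');bolt(p,30)"
```

```text
20.7 [0.5407 0.0062 0.1885] ang -109.8 r 0.0657 F rad 4.4 F along cw -3.5 Fz 6.2 mom [-0.91 -0.36  0.01] q [-0.14  0.31 -0.1   1.16 -0.    0.9 ] w 0.2460950989407654
0.15 103 size [63.1 19.2] mid x 109.08 tip 144.08 140.62 near 77.53
0.153 103 size [63.  19.2] mid x 108.52 tip 143.52 140.0 near 77.04
```

>>> {"op": "send_rows", "data": {"series": [{"translation":[0.034,-0.026,0],"rotation":[0,0,0]},{"translation":[0.069,-0.05,0],"rotation":[0,0,0]},{"translation":[0.069,-0.05,0],"rotation":[0,0,0]}]}}

```text
time_s: 21.05
ee_pos: [0.5344, 0.0089, 0.1884]
tool_rot: [1.557, 2.727, -0.001]
ft_force: [0.7, -5.0, 7.4]
grip_width: 0.247
gripper_force: 31.0
```

>>> {"op": "send_rows", "data": {"series": [{"translation":[0.036,-0.022,0],"rotation":[0,0,0]},{"translation":[0.074,-0.043,0],"rotation":[0,0,0]},{"translation":[0.074,-0.043,0],"rotation":[0,0,0]}]}}

```text
time_s: 21.35
ee_pos: [0.5284, 0.0123, 0.1885]
tool_rot: [1.557, 2.727, -0.001]
ft_force: [0.4, -4.7, 6.9]
grip_width: 0.246
gripper_force: 31.0
```

>>> {"op": "send_rows", "data": {"series": [{"translation":[0.038,-0.018,0],"rotation":[0,0,0]},{"translation":[0.078,-0.035,0],"rotation":[0,0,0]},{"translation":[0.078,-0.035,0],"rotation":[0,0,0]}]}}

```text
time_s: 21.65
ee_pos: [0.5238, 0.0157, 0.1887]
tool_rot: [1.557, 2.725, -0.001]
ft_force: [5.2, -8.9, 5.9]
grip_width: 0.242
gripper_force: 30.9
```

```bash
python3 f.py; python3 -c "
from b import *
p=snap('scene');bolt(p,30)
p=snap('top');bolt(p,30)"; python3 f.py
```

```text
21.65 [0.5238 0.0157 0.1887] ang -126.9 r 0.0654 F rad 4.0 F along cw -9.5 Fz 5.9 mom [-1.72 -1.25  0.05] q [-0.12  0.28 -0.15  1.14 -0.    0.91] w 0.2424687576388732
0.15 113 size [65.1 20.3] mid x 108.27 tip 143.27 140.84 near 75.71
0.153 113 size [64.9 20.2] mid x 107.17 tip 142.17 139.64 near 74.69
0.15 102 size [63.1 19.2] mid x 109.08 tip 144.08 140.62 near 77.53
0.153 102 size [63.  19.2] mid x 108.52 tip 143.52 140.0 near 77.04
21.75 [0.5238 0.0156 0.1886] ang -126.8 r 0.0654 F rad 4.3 F along cw -8.8 Fz 6.4 mom [-1.69 -1.26 -0.04] q [-0.12  0.28 -0.15  1.15 -0.    0.91] w 0.24839804112127845
```

>>> {"op": "send_rows", "data": {"series": [{"translation":[0.011,-0.004,0],"rotation":[0,0,0]},{"translation":[0.011,-0.004,0],"rotation":[0,0,0]},{"translation":[0.011,-0.004,0],"rotation":[0,0,0]}]}}

```text
time_s: 22.05
ee_pos: [0.5234, 0.016, 0.1887]
tool_rot: [1.557, 2.724, -0.002]
ft_force: [6.1, -9.5, 6.3]
grip_width: 0.243
gripper_force: 30.9
```

```bash
python3 f.py
```

```text
22.05 [0.5234 0.016  0.1887] ang -127.3 r 0.0654 F rad 3.9 F along cw -10.6 Fz 6.3 mom [-1.95 -1.44 -0.01] q [-0.12  0.28 -0.15  1.14 -0.    0.91] w 0.2425510701946192
```

Firm against the stop at about 10.6 N. I'll ease off the spring load, open the gripper, rise clear and check.

>>> {"op": "send_rows", "data": {"series": [{"translation":[-0.02,0.008,0],"rotation":[0,0,0]},{"translation":[-0.04,0.016,0],"rotation":[0,0,0]},{"translation":[-0.04,0.016,0],"rotation":[0,0,0]}]}}

```text
time_s: 22.35
ee_pos: [0.5255, 0.0143, 0.1884]
tool_rot: [1.558, 2.726, -0.001]
ft_force: [3.5, -6.2, 6.8]
grip_width: 0.246
gripper_force: 30.9
```

>>> {"op": "send_rows", "data": {"series": [{"translation":[0,0,0],"rotation":[0,0,0]},{"translation":[0,0,0],"rotation":[0,0,0]},{"translation":[0,0,0],"rotation":[0,0,0]},{"translation":[0,0,0],"rotation":[0,0,0]},{"translation":[0,0,-0.2],"rotation":[0,0,0]},{"translation":[0,0,-0.5],"rotation":[0,0,0]},{"translation":[0,0,-0.9],"rotation":[0,0,0]},{"translation":[0,0,-1.0],"rotation":[0,0,0]}], "claw": 0.55}}

```text
time_s: 23.15
ee_pos: [0.5248, 0.0149, 0.2708]
tool_rot: [1.556, 2.725, 0.002]
ft_force: [0.7, -0.0, -0.2]
grip_width: 0.549
gripper_force: 0.0
```

>>> {"op": "send_rows", "data": {"series": [{"translation":[-0.1,0,-0.4],"rotation":[0,0,0]},{"translation":[-0.3,0,-0.7],"rotation":[0,0,0]},{"translation":[-0.7,0,-0.7],"rotation":[0,0,0]},{"translation":[-0.7,0,-0.7],"rotation":[0,0,0]},{"translation":[-0.7,0,-0.7],"rotation":[0,0,0]}]}}

```text
time_s: 23.65
ee_pos: [0.5525, -0.0336, 0.3233]
tool_rot: [-1.559, -2.726, 0.0]
ft_force: [-0.1, 1.1, 0.1]
grip_width: 0.55
gripper_force: 0.0
```

```bash
python3 f.py
python3 - <<'E'
from b import *
p=snap("wrist","w8")
for n in('scene','top'): bolt(snap(n),30)
E
```

```text
23.65 [ 0.5525 -0.0336  0.3233] ang -95.9 r 0.1021 F rad -1.0 F along cw 0.2 Fz 0.1 mom [0.03 0.   0.02] q [-0.21  0.31  0.26  1.53  0.    0.83] w 0.5500290057848165
0.15 111 size [63.9 20.3] mid x 108.88 tip 143.88 140.84 near 76.93
0.153 111 size [63.7 20.2] mid x 107.78 tip 142.78 139.64 near 75.91
0.15 102 size [63.1 19.2] mid x 109.08 tip 144.08 140.62 near 77.53
0.153 102 size [63.  19.2] mid x 108.52 tip 143.52 140.0 near 77.04
```

View pics/w8.png

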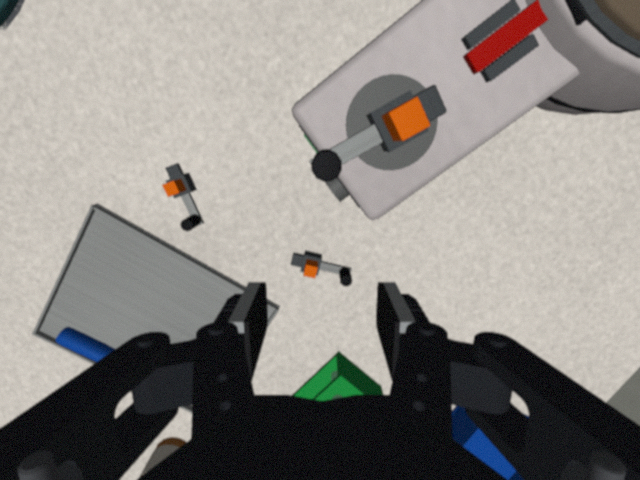

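The last wrist view shows the crank still seated on the spindle (block at (405,120), handle at (326,166)). The bolt is withdrawn from the drum, the gripper is clear, and nothing else has moved.

```bash
python3 -c "
from station import ticket
print(ticket.sign_off())"
```

```text
the job is handed in; nothing more can be done
None
```

The job is handed in: the crank is fully down on the spindle, wound clockwise about 1.7 turns to a firm stop (about 10.6 N at the handle) with the bolt withdrawn as far as the cameras can show, then let go with nothing else disturbed.

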